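# Bring the bowl carriage to its click stop

### The job

A whetstone has been left lying across the bowl carriage's slide: lift it off and lay it flat inside the wooden tray. Then take the carriage by its orange grip and slide it along the rail until you feel the spring ball click into the notch, and finish there with the grip still held in the fingers, the carriage steady in its notch. Leave the dish, the jar and the spatula where they are.

Things in the scene. Friction and masses are not known exactly. Their poses are not given: they have to be found in the camera images.
- rail: The fixed slide: a brown wooden bed 130 mm wide (its x), 400 mm long (its y), 18 mm thick, with two aluminium ways along y at x = -35 and +35 mm, each 14 mm wide, tops 30 mm above the table. Between them a steel strip (see strip_line). Origin: middle of the bed's underside, on the table. The carriage travels towards +y.
- strip_line (a point): Point on the rail: middle of the bed, on the steel strip's top, 24 mm above the table. The strip (16 mm wide, along y) has one notch, an 11 mm wide V-shaped groove across it with a small red patch on either side. The strip is clamped elsewhere each time: the notch lies anywhere from 30 to 100 mm to +y of this point. Its place is not reported: see it (where nothing covers it) or feel it.
- carriage (a joint): Travel of the carriage towards the rail's +y, in m, 0 to 0.245; its middle is at rail y = -0.120 + this. It starts at 0 to 0.02; the notch comes at 0.15 to 0.22. Up to the notch it moves at about 1.5 to 2.5 N.
- carriage_top (a point): Middle of the carriage's top, 44 mm above the table. The carriage is a dark steel plate 130 mm (x) by 70 mm (y), 12 mm thick, sliding over the ways. A dark brown upside-down bowl, 100 mm across, is fixed on it 26 mm to +x of this point, top 97 mm above the table. A short arm on the -x side carries the orange grip.
- grip: The orange upright grip fixed on the carriage: a blade 30 mm along x, 14 mm along y (the sliding direction, the way to pinch it), 50 mm tall. Origin: middle of its foot, 44 mm above the table, at rail x = -90 mm and level with the carriage's middle in y; axes parallel to the rail's.
- ball (a joint): Height of the spring ball (12 mm) under the carriage's middle, in m: about -0.0006 riding on the strip, about -0.0033 when dropped into the notch. A thin red pin on the carriage, 43 mm to -x of its middle, goes up and down with it. In the notch it takes about 10 to 15 N to push the ball out over either edge, so the push on the fingers rises clearly; pushing harder carries on past.
- stone: A dark grey whetstone, 110 mm (its x) by 34 mm (its y) by 24 mm, about 0.18 kg, loose, lying across the two ways in the carriage's path. Origin: middle of its underside; z up.
- tray: A fixed open tray of dark wood, 180 mm (x) by 130 mm (y), 16 mm high, walls and floor 5 mm thick. Origin: middle of its underside, on the table. It stands to the left or right of the slide.
- dish: A blue shallow ceramic plate, 110 mm across, 22 mm high, loose, on the other side of the slide. Bystander. Origin: middle of its underside.
- jar: An amber jar with a black lid, 60 mm across, 75 mm tall, loose, beyond the slide. Bystander. Origin: middle of its underside.
- spatula: A spatula with a steel blade, 200 mm long, lying loose beyond the slide. Bystander. Origin: on its underside; length along its x.
Things that resemble listed ones, but are neither listed nor needed, are in the scene too. There is more than one size of the stone; the one meant has the size given above.

How it is judged:
By the outcome, as a careful person would: the job done as asked, in the order asked, and still so for the second after the job is handed in, while the arm keeps its last pose, push and grip.
It also fails if it takes over 72 s, if anything falls off the work surface, if the arm or the gripper's body presses on something with over 40 N, if the wrist force passes 120 N, or if a joint passes its speed limit or range.

### The arm

A 6-joint arm with a two-finger parallel gripper is mounted at the origin on the work surface. World frame = base frame: x ahead of the robot, y to its left, z up, the work surface at z = 0. Lengths are in m, angles in rad, forces in N, time in s.
With the tool pointing down it reaches from about 0.425 to 0.95 m from the base axis. Payload 3.5 kg.
Tool frame: the origin (TCP) lies at the very end of the fingers, on their centre line; the grasp point (between the pads) lies 19 mm behind it; z points along the fingers, y is the line along which they close (so a half turn about z gives the same grasp; the last joint's range is limited). The gripper opens to 85 mm and grips with 20 to 120 N. Pads are 22 mm wide; open, the fingers measure 114 mm over their backs; the gripper's body (76 mm by 85 mm) begins 54 mm behind the grasp point. The pads swing forward as they close: fully open they stand 13 mm farther back than shut.
Start: joints at [-1.392, 0.286, 1.577, -0, 1.279, -0.15], TCP at [0.218, -0.639, 0.231] pointing down, gripper open.
Joint ranges: [-2.77, 2.77], [-0.9, 2.22], [0.21, 2.48], [-1.53, 4.67], [0.24, 2.81], [-2.84, 2.84]. Speed limits (rad/s): [2.79, 2.79, 3.14, 3.14, 3.14, 3.14].

### API

Orientations are given as [roll, pitch, yaw] about the fixed x, y, z axes, in that order (R = Rz(yaw) Ry(pitch) Rx(roll)).
In Python, from bench import manip, camera, models gives the robot as it stands.
- The arm moves only by the shell command python3 -m creep 'ROWS' [OPENING]. ROWS is JSON, a list of rows, each an object with "translation": the shift along the tool's x, y, z in m, a list of three; "rotation": the turn, a rotation vector about the tool's x, y, z in rad, a list of three. A call has 1 to 5 rows; each row is the pose to reach, as a shift and turn from the pose commanded when the call began, along the tool's axes at that moment; what a row does not reach only later rows make up. A row lasts 1/8 s, in which the tool goes at most 62.5 mm and 10.7 degrees, less where a joint would pass 70% of its speed; a pose out of reach is approached as far as the arm can. A call with a gripper value outside its range is refused whole. OPENING is the finger opening in m, from 0 to 0.0854, set as the call begins (- or left out, the last holds). The fingers move at their own pace and stop on an object; the grip force is fixed at half the most. Time passes only in rows, so rows that repeat a pose let the fingers close. It gives the time, the measured TCP pose, the force, the opening and the grip force at its end, in the units of the state.
- manip.read_state(): the state, without advancing time (a new reading comes with each control period).
- camera(name): name is "scene" or "side" or "wrist"; returns a dict with "img" (400x640x3 uint8, red, green, blue), "mtx" (3x3 intrinsics, pixels), "eye" and "orientation" of the camera in the world; the wrist camera has in their place "hand_eye" (4x4, takes a point from camera to tool coordinates, whose origin is the TCP and whose axes are the flange's). Camera axes: x right, y up, looking along -z (the intrinsics and any distortion apply to the point x, -y, -z); pixel columns grow to the right and rows downward; lengths in m; the calibration is good to about 2 mm. A picture is of the moment at which its call begins: read the wrist's pose just before it. There is no depth.
- manip.hand_in(): hands the job in; it is judged then, once.
Trained networks look in a picture, given as the dict that the camera call returned (one of the last four; its "shot" number tells which), for a name from the list of things; names that differ only in an ending like _2 or _b are one class to them, and where a whole thing is asked for, a point or a joint stands for the part that bears it (a point fixed in the world has none). Each returns a list of dicts, best first, with "conf" (0 to 1); they miss things now and then, are a little off and sometimes report something else, mostly with a low value. They report only what shows in the picture. A call takes as long as a camera call. They do not tell look-alikes from the thing itself.
- models.spot_in(picture, thing): "uv" ([column, row] in pixels, amid what is visible of it).
The state is a dict: "clock": time; "joint_pos": joint angles; "joint_velocities": joint speeds; "joint_torque": joint torques, N m; "eef_pos": TCP position; "eef_rot": TCP orientation; "contact_force": force on the tool from outside, world axes, zero at the start; "torque": the same for the moment, N m; "width": finger opening in m; "grip_force": force on a finger pad.
Only numpy, scipy, OpenCV 4.12 (cv2) and the standard library are available. Lean on these libraries where they do the work, as an engineer would, in place of code of your own. Each camera call takes 0.05 s, during which the arm holds its last target. There are 200 camera calls.

## Working session

There is one attempt and no reset: what is moved stays moved. The work goes in short steps, Python scripts to look and compute and a shell command to move; the robot and the scene stay as the last step left them, time stands still between calls to the robot, and variables do not carry over. Pictures are saved under pics/ and viewed, at most 10 in all, crops included, and the job is handed in when it is done.

```bash
mkdir -p pics; ls
cat > h.py <<'E'
import numpy as np, cv2
from bench import manip, camera, models
from scipy.spatial.transform import Rotation as R
def save(p,n): cv2.imwrite('pics/'+n,p['img'][:,:,::-1])
def Rm(o):
    o=np.array(o,float)
    if o.shape==(3,3): return o
    return R.from_euler('xyz',o).as_matrix() if o.size==3 else R.from_quat(o).as_matrix()
def campose(p,s=None):
    if 'eye' in p: return Rm(p['orientation']),np.array(p['eye'])
    T=np.eye(4);T[:3,:3]=Rm(s['eef_rot']);T[:3,3]=s['eef_pos'];T=T@np.array(p['hand_eye']);return T[:3,:3],T[:3,3]
def ray(p,uv,z,s=None):
    Rc,e=campose(p,s); K=np.array(p['mtx']); d=p.get('dist',p.get('distortion'))
    q=cv2.undistortPoints(np.array([[uv]],float),K,None if d is None else np.array(d))[0,0]
    v=Rc@np.array([q[0],-q[1],-1]); return e+v*(z-e[2])/v[2]
def proj(p,X,s=None):
    Rc,e=campose(p,s);K=np.array(p['mtx']);c=(np.array(X)-e)@Rc
    d=p.get('dist',p.get('distortion'))
    return cv2.projectPoints((c*[1,-1,-1]).reshape(-1,1,3),np.zeros(3),np.zeros(3),K,None if d is None else np.array(d))[0][:,0]
E
python3 - <<'E'
from h import *
s=manip.read_state(); print(s)
for n in ['scene','side','wrist']:
    p=camera(n); save(p,n+'0.png'); print(n,{k:v for k,v in p.items() if k!='img'})
    zs=dict(rail=.02,carriage_top=.044,grip=.07,stone=.042,tray=.005,dish=.01,jar=.04,spatula=.01)
    for t,z in zs.items():
        for f in models.spot_in(p,t): print(n,t,np.round(f['uv']),round(f['conf'],2),np.round(ray(p,f['uv'],z,s),3))
E
```

```text
pics
{'clock': 0.0, 'joint_pos': array([-1.39200961e+00,  2.87164589e-01,  1.57819962e+00,  5.07844681e-06,
        1.27860437e+00, -1.49974800e-01]), 'joint_velocities': array([-0.0009622 , -0.00050074, -0.00131007, -0.00016253,  0.00165321,
        0.00128675]), 'joint_torque': array([-1.56779886e-03, -4.05978906e+01, -2.92628628e+01, -1.37963343e-04,
        5.71805664e-03, -5.49730181e-07]), 'eef_pos': array([ 0.21786322, -0.63816918,  0.22993566]), 'eef_rot': array([-3.13924412e+00, -3.59799915e-04,  3.28759630e-01]), 'contact_force': array([ 0.14044649, -0.72693547, -0.04640033]), 'torque': array([0.01642185, 0.0070089 , 0.06056465]), 'grip_force': 0.0, 'width': 0.08545299603438089}
scene {'mtx': array([[374.29188605,   0.        , 321.53844206],
       [  0.        , 374.29188605, 197.77454669],
       [  0.        ,   0.        ,   1.        ]]), 'eye': array([1.16916557, 0.58790541, 0.63858309]), 'orientation': array([0.96381818, 0.01077107, 2.33967632]), 'shot': 1}
scene rail [326. 211.] 0.63 [0.571 0.019 0.02 ]
scene carriage_top [299. 184.] 0.83 [ 0.552 -0.112  0.044]
sce
[... 1169 characters left out ...]
51 0.159 0.04 ]
side jar [317. 191.] 0.26 [0.553 0.039 0.04 ]
side spatula [401. 238.] 0.92 [ 0.735 -0.113  0.01 ]
side spatula [305. 328.] 0.2 [ 0.517 -0.342  0.01 ]
wrist {'mtx': array([[325.79851119,   0.        , 314.86811768],
       [  0.        , 325.79851119, 198.63232068],
       [  0.        ,   0.        ,   1.        ]]), 'hand_eye': array([[ 3.53127878e-04,  9.47721584e-01,  3.19098221e-01,
         8.14205708e-02],
       [ 9.99999378e-01,  2.91040708e-06, -1.11528642e-03,
         4.93104615e-04],
       [-1.05790972e-03,  3.19098416e-01, -9.47720994e-01,
        -1.42188666e-01],
       [ 0.00000000e+00,  0.00000000e+00,  0.00000000e+00,
         1.00000000e+00]]), 'shot': 3}
```

View pics/scene0.png

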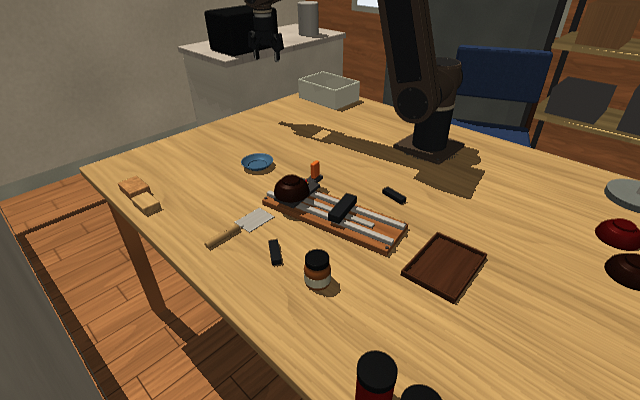

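View pics/side0.png

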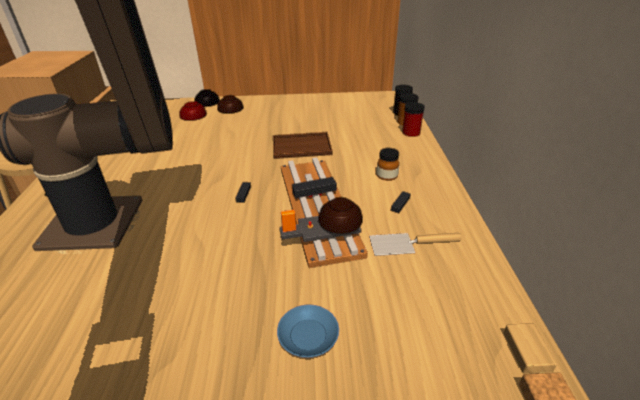

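The scene picture shows the target stone across the ways at about (343,208), with two smaller look-alikes on the table at (394,195) and (275,252). The tray is at (444,266), the grip at (315,169), the bowl at (292,188) and the dish at (257,162). The side picture agrees: stone (315,187), grip (289,221), tray (302,145).

```bash
cat >> h.py <<'E'
def shift(target,yaw):
    s=manip.read_state(); Rt=Rm(s['eef_rot']); Rd=R.from_euler('xyz',[np.pi,0,yaw]).as_matrix()
    print('shift',np.round(Rt.T@(np.array(target)-s['eef_pos']),4),'rot',np.round(R.from_matrix(Rt.T@Rd).as_rotvec(),4))
E
python3 - <<'E'
from h import *
p=camera('side')
c=[ray(p,u,.018)[:2] for u in [(309,265),(366,258),(324,160),(281,164)]]
print(np.round(c,3)); d=(c[3]+c[2]-c[0]-c[1])/2; print('len',np.linalg.norm(d),'yaw',np.arctan2(-d[0],d[1]),'mid',np.mean(c,0))
shift((.47,0.0,.30),0.1)
E
```

```text
[[ 0.528 -0.194]
 [ 0.648 -0.18 ]
 [ 0.582  0.229]
 [ 0.458  0.215]]
len 0.4139752229718792 yaw 0.16607161945584517 mid [0.55380911 0.01749842]
shift [ 0.4448 -0.5232 -0.0687] rot [-0.      0.      0.2288]
```

```bash
python3 -m creep '[{"translation":[0.035,-0.042,-0.03],"rotation":[0,0,0.05]},{"translation":[0.07,-0.084,-0.06],"rotation":[0,0,0.1]},{"translation":[0.107,-0.126,-0.07],"rotation":[0,0,0.16]},{"translation":[0.144,-0.17,-0.07],"rotation":[0,0,0.16]},{"translation":[0.182,-0.215,-0.07],"rotation":[0,0,0.16]}]' 0.0854
python3 - <<'E'
from h import *
shift((.47,0.0,.30),0.166)
E
```

```text
clock: 2.02
eef_pos: [0.3213, -0.3749, 0.3018]
eef_rot: [3.14, -0.001, 0.168]
contact_force: [0.3, 0.5, 1.8]
width: 0.0853
grip_force: 0.0
shift [ 0.2094 -0.3447  0.0016] rot [ 0.0011 -0.0007  0.0023]
```

```bash
python3 -m creep '[{"translation":[0.03,-0.049,0],"rotation":[0,0,0]},{"translation":[0.06,-0.098,0],"rotation":[0,0,0]},{"translation":[0.09,-0.148,0],"rotation":[0,0,0]},{"translation":[0.12,-0.197,0],"rotation":[0,0,0]},{"translation":[0.15,-0.246,0],"rotation":[0,0,0]}]'
python3 -m creep '[{"translation":[0.03,-0.049,0],"rotation":[0,0,0]},{"translation":[0.06,-0.098,0],"rotation":[0,0,0]},{"translation":[0.06,-0.098,0],"rotation":[0,0,0]}]'
python3 - <<'E'
from h import *
s=manip.read_state();p=camera('wrist');save(p,'w1.png');np.save('p1.npy',dict(p=p,s=s),allow_pickle=True)
for t,z in dict(carriage_top=.044,grip=.094,stone=.054,tray=.005).items():
    for f in models.spot_in(p,t): print(t,np.round(f['uv']),round(f['conf'],2),np.round(ray(p,f['uv'],z,s),3))
print(s['eef_pos'],s['eef_rot'])
E
```

```text
clock: 2.65
eef_pos: [0.4277, -0.1071, 0.3018]
eef_rot: [3.141, -0.001, 0.168]
contact_force: [0.7, 0.7, 0.1]
width: 0.0856
grip_force: 0.0
clock: 3.02
eef_pos: [0.4705, 0.0011, 0.3015]
eef_rot: [-3.141, -0.0, 0.175]
contact_force: [-0.3, -1.0, -0.7]
width: 0.0853
grip_force: 0.0
grip [408. 166.] 0.76 [ 0.49  -0.1    0.094]
stone [234. 215.] 0.76 [0.382 0.089 0.054]
stone [277.  81.] 0.55 [0.552 0.058 0.054]
tray [49. 75.] 0.77 [0.509 0.347 0.005]
tray [408. 166.] 0.37 [ 0.475 -0.129  0.005]
[0.47051029 0.00112417 0.3014653 ] [-3.14112239e+00 -3.58777959e-04  1.75280921e-01]
```

View pics/w1.png

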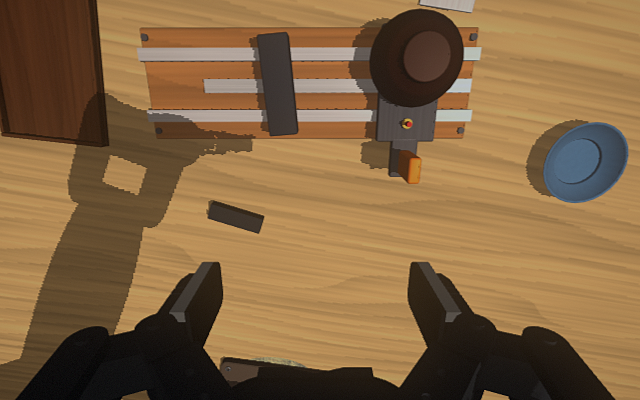

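The wrist picture shows the stone across the ways around (278,84), the grip top at (412,155), the pin at (407,124), and the tray at the upper left. The notch isn't visible, so it's probably under the stone. I'll zoom in for corners.

Run:
```python
from h import *
p=np.load('p1.npy',allow_pickle=True).item()['p']
a=cv2.resize(p['img'][:190,120:320],None,fx=3,fy=3,interpolation=cv2.INTER_CUBIC)
b=cv2.resize(p['img'][90:190,360:490],None,fx=3,fy=3,interpolation=cv2.INTER_CUBIC)
cv2.imwrite('pics/c1.png',a[:,:,::-1])
```

```text
(no output)
```

View pics/c1.png

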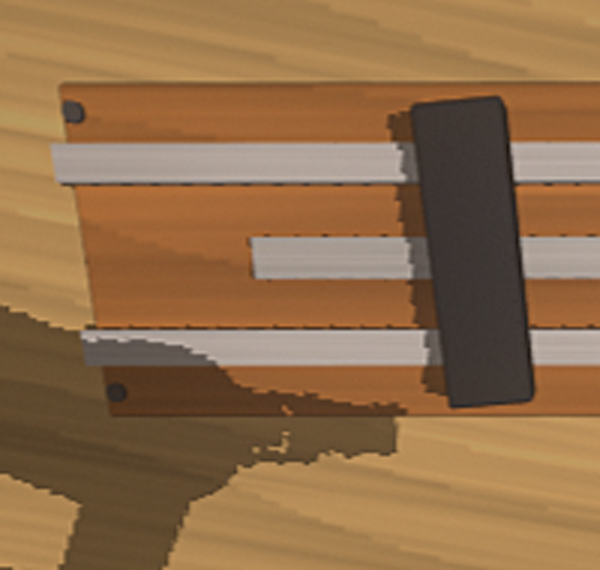

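Run:
```python
from h import *
d=np.load('p1.npy',allow_pickle=True).item();p,s=d['p'],d['s']
st=np.array([ray(p,u,.054,s)[:2] for u in [(257.3,35),(288.3,32.3),(298.3,133.3),(270,135.7)]])
rl=np.array([ray(p,u,.018,s)[:2] for u in [(140,28),(156.7,138.3),(464,138.5)]])
print(np.round(st,4)); e=(st[0]+st[1]-st[2]-st[3])/2
print('stone mid',st.mean(0),'L',np.linalg.norm(e),'W',np.linalg.norm(st[0]-st[1]),np.linalg.norm(st[2]-st[3]),'yaw',np.arctan2(e[1],e[0]))
print(np.round(rl,4)); v=rl[1]-rl[2]; yaw=np.arctan2(-v[0],v[1]); print('rail W',np.linalg.norm(rl[0]-rl[1]),'L',np.linalg.norm(v),'yaw',yaw)
mid=(rl[0]+rl[2])/2; print('mid',mid)
c,sn=np.cos(yaw),np.sin(yaw); Q=np.array([[c,-sn],[sn,c]])
print('stone in rail',Q.T@(st.mean(0)-mid))
for nm,u,z in [('pin',(407,124),.05),('griptop',(414,156),.094)]:
    g=ray(p,u,z,s)[:2]; print(nm,g,'in rail',Q.T@(g-mid))
```

```text
[[0.5945 0.0853]
 [0.603  0.0528]
 [0.4987 0.0251]
 [0.4901 0.0577]]
stone mid [0.54657594 0.05522099] L 0.107977064830389 W 0.03363451792668565 0.033692879589480286 yaw 0.25913613826238957
[[ 0.5819  0.2281]
 [ 0.4555  0.2059]
 [ 0.5249 -0.1868]]
rail W 0.12836737000771184 L 0.3987999918637065 yaw 0.17491995351385997
mid [0.55339432 0.02064289]
stone in rail [-0.00069673  0.03523705]
pin [ 0.53139222 -0.09976215] in rail [-0.04262037 -0.11473871]
griptop [ 0.50194732 -0.10341084] in rail [-0.07225093 -0.11320744]
```

Run:
```python
from h import *
p=camera('scene')
for (n,pp,us) in [('scene',p,[(437,233),(487,262),(457,301),(402,268)]),('side',camera('side'),[(276,136),(329,133),(332,154),(274,157)])]:
    t=np.array([ray(pp,u,.016)[:2] for u in us]); print(n,np.round(t,3).tolist(),t.mean(0),[round(float(np.linalg.norm(t[i]-t[i-1])),3) for i in range(4)])
    v=[t[1]-t[0],t[2]-t[1]]; print([np.arctan2(a[1],a[0]) for a in v])
print(ray(np.load('p1.npy',allow_pickle=True).item()['p'],(106,145),.01,np.load('p1.npy',allow_pickle=True).item()['s']))
shift((.5466,.0552,.10),.259);shift((.5466,.0552,.03),.259)
```

```text
scene [[0.441, 0.285], [0.454, 0.422], [0.607, 0.426], [0.606, 0.29]] [0.52713257 0.35569985] [0.165, 0.138, 0.153, 0.136]
[np.float64(1.4731732230013055), np.float64(0.0287512844094948)]
side [[0.436, 0.394], [0.607, 0.403], [0.607, 0.266], [0.435, 0.259]] [0.5213633  0.33065068] [0.135, 0.172, 0.138, 0.172]
[np.float64(0.05163129192957932), np.float64(-1.569004134529617)]
[0.4329469 0.2757154 0.01     ]
shift [ 0.0854 -0.0452  0.2014] rot [ 0.0002 -0.0001 -0.0927]
shift [ 0.0854 -0.0452  0.2714] rot [ 0.0002 -0.0001 -0.0927]
```

```bash
python3 -m creep '[{"translation":[0.028,-0.015,0.05],"rotation":[0,0,-0.045]},{"translation":[0.056,-0.03,0.1],"rotation":[0,0,-0.09]},{"translation":[0.085,-0.045,0.14],"rotation":[0,0,-0.09]},{"translation":[0.085,-0.045,0.19],"rotation":[0,0,-0.09]},{"translation":[0.085,-0.045,0.19],"rotation":[0,0,-0.09]}]'
python3 - <<'E'
from h import *
s=manip.read_state();p=camera('wrist');save(p,'w2.png')
shift((.5466,.0552,.03),.259)
a=np.array([0.0550,0,0]);Q=R.from_euler('z',.259).as_matrix();m=np.array([.5466,.0552,.054])
print(np.round(proj(p,[m+Q@np.array(x) for x in [(.055,.017,0),(.055,-.017,0),(-.055,-.017,0),(-.055,.017,0)]],s)).tolist())
E
```

```text
clock: 4.0
eef_pos: [0.5427, 0.0559, 0.1067]
eef_rot: [-3.138, 0.01, 0.257]
contact_force: [1.2, 0.4, -0.2]
width: 0.0853
grip_force: 0.0
shift [0.0017 0.001  0.08  ] rot [-0.0014  0.0041 -0.0016]
[[288.0, 129.0], [346.0, 129.0], [341.0, 289.0], [292.0, 289.0]]
```

View pics/w2.png

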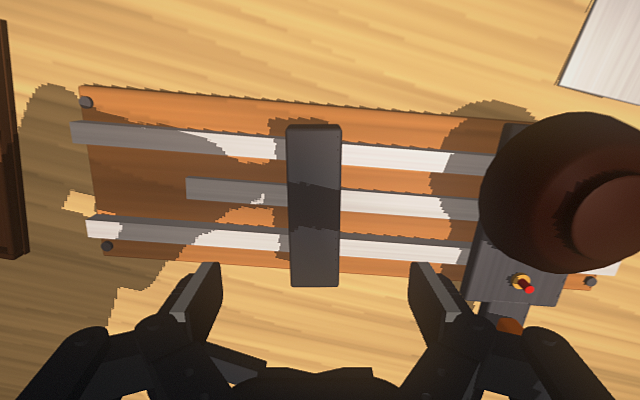

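The stone shows at (286-342, 125-287), within about 2 mm of the prediction, and the fingers straddle it. Descending now.

```bash
python3 -m creep '[{"translation":[0.002,0,0.03],"rotation":[0,0,0]},{"translation":[0.002,0,0.055],"rotation":[0,0,0]},{"translation":[0.002,0,0.07],"rotation":[0,0,0]},{"translation":[0.002,0,0.07],"rotation":[0,0,0]},{"translation":[0.002,0,0.07],"rotation":[0,0,0]}]'
```

```text
clock: 4.68
eef_pos: [0.5495, 0.0567, 0.0431]
eef_rot: [3.141, -0.003, 0.258]
contact_force: [-0.1, -0.6, 0.6]
width: 0.0853
grip_force: 0.0
```

```bash
python3 -m creep '[{"translation":[0,0,0.011],"rotation":[0,0,0]},{"translation":[0,0,0.011],"rotation":[0,0,0]},{"translation":[0,0,0.011],"rotation":[0,0,0]}]'; python3 -m creep '[{"translation":[0,0,0],"rotation":[0,0,0]},{"translation":[0,0,0],"rotation":[0,0,0]},{"translation":[0,0,0],"rotation":[0,0,0]},{"translation":[0,0,0],"rotation":[0,0,0]},{"translation":[0,0,0],"rotation":[0,0,0]}]' 0.0
```

```text
clock: 5.05
eef_pos: [0.5481, 0.057, 0.0302]
eef_rot: [-3.141, 0.0, 0.259]
contact_force: [0.5, 0.8, 0.7]
width: 0.0853
grip_force: 0.0
clock: 5.68
eef_pos: [0.5486, 0.057, 0.0307]
eef_rot: [3.141, -0.001, 0.259]
contact_force: [0.1, 0.5, 1.1]
width: 0.0329
grip_force: 61.0
```

```bash
python3 -m creep '[{"translation":[0,0,-0.02],"rotation":[0,0,0]},{"translation":[0,0,-0.06],"rotation":[0,0,0]},{"translation":[0,0,-0.12],"rotation":[0,0,0]},{"translation":[0,-0.03,-0.17],"rotation":[0,0,0.05]},{"translation":[0,-0.06,-0.19],"rotation":[0,0,0.1]}]'; python3 -m creep '[{"translation":[-0.01,-0.04,0],"rotation":[0,0,0.1]},{"translation":[-0.01,-0.06,0],"rotation":[0,0,0.1]},{"translation":[-0.01,-0.06,0],"rotation":[0,0,0.1]}]';python3 - <<'E'
from h import *
s=manip.read_state();p=camera('wrist');save(p,'w3.png');np.save('p3.npy',dict(p=p,s=s),allow_pickle=True)
print(s['eef_pos'],s['eef_rot'],s['width'],s['grip_force'],s['contact_force'])
for yt in (.03,.1): print(np.round(proj(p,[.5534-.175*yt,.0206+yt,.024],s)))
E
```

```text
clock: 6.3
eef_pos: [0.5339, 0.1154, 0.2239]
eef_rot: [3.141, -0.005, 0.156]
contact_force: [-0.2, -0.5, -1.7]
width: 0.033
grip_force: 60.6
clock: 6.68
eef_pos: [0.5124, 0.1736, 0.2194]
eef_rot: [3.141, 0.002, 0.061]
contact_force: [0.1, -0.8, -2.2]
width: 0.0329
grip_force: 60.5
[0.51240536 0.17361475 0.21935554] [3.14134478e+00 1.84067493e-03 6.12734177e-02] 0.03290837977259021 60.48233985900879 [ 0.10311404 -0.75954242 -2.22701899]
[[435. 143.]]
[[366. 151.]]
```

View pics/w3.png

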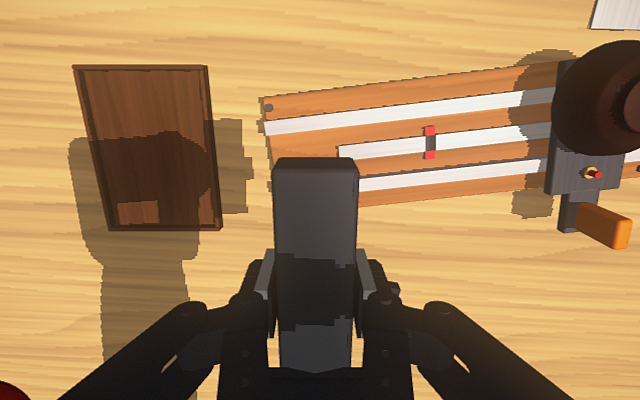

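Stone is held square. The notch shows between red patches at (430,130) and (429,154). The tray's top corners are at (73,66), (207,66), (222,229) and (108,230).

Run:
```python
from h import *
d=np.load('p3.npy',allow_pickle=True).item();p,s=d['p'],d['s']
t=np.array([ray(p,u,.016,s)[:2] for u in [(73,66),(207,66),(222,229),(108,230)]])
print(np.round(t,3).tolist(),t.mean(0),[round(float(np.linalg.norm(t[i]-t[i-1])),3) for i in range(4)])
v=t[1]-t[2];print('yaw',np.arctan2(v[1],v[0]))
Q=R.from_euler('z',.175).as_matrix()[:2,:2]
n=ray(p,(430,142),.024,s)[:2];print('notch rail',Q.T@(n-[.5534,.0206]))
for nm,u in [('gripTopcentre',(616,225))]:
  g=ray(p,u,.094,s)[:2];print(g,Q.T@(g-[.5534,.0206]))
pc=ray(p,(593,174),.05,s)[:2];print('pin rail',Q.T@(pc-[.5534,.0206]))
# tray corners refit: centre from bottom too
shift((*t.mean(0),.10),.05)
```

```text
[[0.6, 0.416], [0.608, 0.285], [0.434, 0.275], [0.425, 0.407]] [0.51682179 0.34569567] [0.176, 0.132, 0.175, 0.132]
yaw 0.05466033117650651
notch rail [0.00187114 0.03526711]
[ 0.49548502 -0.09750248] [-0.07759302 -0.10621518]
pin rail [-0.0428888  -0.11559409]
shift [ 0.0146 -0.1724  0.1193] rot [0.0006 0.0016 0.0102]
```

```bash
python3 -m creep '[{"translation":[0.003,-0.05,0],"rotation":[0,0,0.01]},{"translation":[0.007,-0.1,0.02],"rotation":[0,0,0.01]},{"translation":[0.015,-0.15,0.05],"rotation":[0,0,0.01]},{"translation":[0.015,-0.172,0.1],"rotation":[0,0,0.01]},{"translation":[0.015,-0.172,0.15],"rotation":[0,0,0.01]}]'; python3 -m creep '[{"translation":[0,0,0.03],"rotation":[0,0,0]},{"translation":[0,0,0.035],"rotation":[0,0,0]},{"translation":[0,0,0.035],"rotation":[0,0,0]}]'
python3 - <<'E'
from h import *
shift((.517,.346,.008),.05)
E
```

```text
clock: 7.35
eef_pos: [0.5187, 0.346, 0.0687]
eef_rot: [-3.142, -0.001, 0.05]
contact_force: [0.7, -0.7, -2.0]
width: 0.0333
grip_force: 60.7
clock: 7.72
eef_pos: [0.5192, 0.3448, 0.0359]
eef_rot: [-3.141, -0.001, 0.048]
contact_force: [-0.8, -0.1, -1.5]
width: 0.0326
grip_force: 60.6
shift [-0.0022 -0.0013  0.0279] rot [-0.0001 -0.0007 -0.0021]
```

```bash
python3 -m creep '[{"translation":[0,0,0.015],"rotation":[0,0,0]},{"translation":[0,0,0.024],"rotation":[0,0,0]},{"translation":[0,0,0.028],"rotation":[0,0,0]},{"translation":[0,0,0.028],"rotation":[0,0,0]}]'
```

```text
clock: 8.22
eef_pos: [0.5181, 0.3451, 0.0069]
eef_rot: [3.141, 0.001, 0.049]
contact_force: [-0.2, -0.5, -1.7]
width: 0.0331
grip_force: 60.6
```

```bash
python3 -m creep '[{"translation":[0,0,0.0015],"rotation":[0,0,0]},{"translation":[0,0,0.0015],"rotation":[0,0,0]}]'; python3 -m creep '[{"translation":[0,0,0],"rotation":[0,0,0]},{"translation":[0,0,0],"rotation":[0,0,0]},{"translation":[0,0,0],"rotation":[0,0,0]}]' 0.055;  python3 -m creep '[{"translation":[0,0,-0.02],"rotation":[0,0,0]},{"translation":[0,0,-0.06],"rotation":[0,0,0]},{"translation":[0,0,-0.12],"rotation":[0,0,0]},{"translation":[0,0.03,-0.17],"rotation":[0,0,0]},{"translation":[0,0.07,-0.19],"rotation":[0,0,-0.03]}]'
python3 - <<'E'
from h import *
s=manip.read_state();p=camera('wrist');save(p,'w4.png');np.save('p4.npy',dict(p=p,s=s),allow_pickle=True)
shift((.49,.04,.22),.175)
print(np.array([.5534,.0206])+R.from_euler('z',.175).as_matrix()[:2,:2]@[-.09,-.115])
E
```

```text
clock: 8.48
eef_pos: [0.5185, 0.3453, 0.006]
eef_rot: [-3.141, -0.0, 0.049]
contact_force: [0.0, 0.4, -1.8]
width: 0.033
grip_force: 60.6
clock: 8.85
eef_pos: [0.5186, 0.3453, 0.0062]
eef_rot: [-3.141, -0.001, 0.049]
contact_force: [0.2, -0.6, 0.1]
width: 0.0552
grip_force: 0.0
clock: 9.48
eef_pos: [0.5237, 0.2759, 0.2024]
eef_rot: [-3.139, -0.009, 0.082]
contact_force: [1.7, -0.3, 0.2]
width: 0.0549
grip_force: 0.0
shift [-0.0529  0.2284 -0.0166] rot [ 0.0014 -0.0105 -0.0954]
[ 0.48479705 -0.10831328]
```

View pics/w4.png

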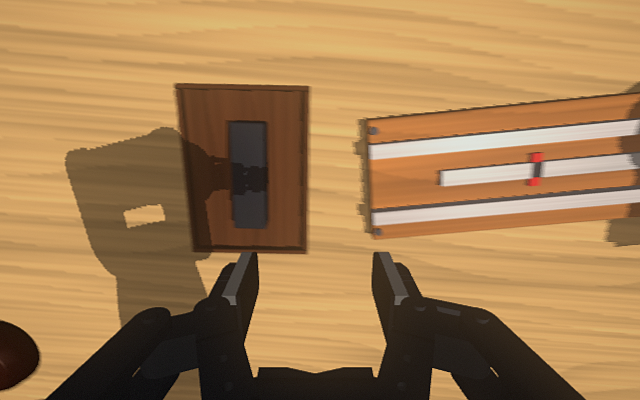

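The stone lies flat in the tray at (250,175), clear of the walls; the notch is at (536,168). Going to the grip.

```bash
python3 -m creep '[{"translation":[-0.01,0.055,0],"rotation":[0,0,-0.02]},{"translation":[-0.02,0.11,0],"rotation":[0,0,-0.04]},{"translation":[-0.03,0.165,0],"rotation":[0,0,-0.06]},{"translation":[-0.042,0.22,0],"rotation":[0,0,-0.093]},{"translation":[-0.052,0.28,0],"rotation":[0,0,-0.093]}]'; python3 -m creep '[{"translation":[-0.01,0.05,0],"rotation":[0,0,0]},{"translation":[-0.009,0.1,0],"rotation":[0,0,0]},{"translation":[-0.009,0.1,0],"rotation":[0,0,0]},{"translation":[-0.009,0.1,0],"rotation":[0,0,0]}]'
python3 - <<'E'
from h import *
s=manip.read_state();p=camera('wrist');save(p,'w5.png');np.save('p5.npy',dict(p=p,s=s),allow_pickle=True)
shift((.485,-.108,.056),.175)
Q=R.from_euler('z',.175).as_matrix();m=np.array([.4848,-.1083,.094])
print(np.round(proj(p,[m+Q@np.array(x) for x in [(.015,.007,0),(.015,-.007,0),(-.015,-.007,0),(-.015,.007,0)]],s)).tolist())
E
```

```text
clock: 10.15
eef_pos: [0.4917, -0.0094, 0.1973]
eef_rot: [3.141, -0.002, 0.173]
contact_force: [0.8, -1.0, 0.2]
width: 0.0551
grip_force: 0.0
clock: 10.65
eef_pos: [0.5001, -0.1076, 0.1964]
eef_rot: [-3.141, -0.0, 0.171]
contact_force: [-0.1, 0.3, 0.2]
width: 0.0551
grip_force: 0.0
shift [-0.015  -0.0017  0.1402] rot [-0.0002 -0.0003 -0.0026]
[[302.0, 198.0], [320.0, 198.0], [320.0, 233.0], [303.0, 233.0]]
```

View pics/w5.png

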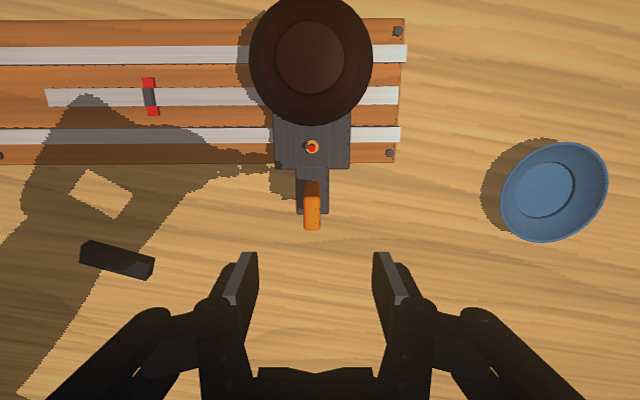

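The grip's top shows at (304-320, 197-230), matching the prediction. The dish is well clear.

```bash
python3 -m creep '[{"translation":[-0.008,-0.001,0.04],"rotation":[0,0,0]},{"translation":[-0.015,-0.001,0.08],"rotation":[0,0,0]},{"translation":[-0.015,-0.001,0.12],"rotation":[0,0,0]},{"translation":[-0.015,-0.001,0.14],"rotation":[0,0,0]},{"translation":[-0.015,-0.001,0.14],"rotation":[0,0,0]}]'; python3 -m creep '[{"translation":[0,0,0],"rotation":[0,0,0]},{"translation":[0,0,0],"rotation":[0,0,0]},{"translation":[0,0,0],"rotation":[0,0,0]},{"translation":[0,0,0],"rotation":[0,0,0]},{"translation":[0,0,0],"rotation":[0,0,0]}]' 0.0
```

```text
clock: 11.32
eef_pos: [0.4837, -0.1075, 0.0542]
eef_rot: [-3.139, 0.004, 0.174]
contact_force: [-0.4, 0.6, 0.1]
width: 0.0552
grip_force: 0.0
clock: 11.95
eef_pos: [0.4863, -0.1096, 0.0575]
eef_rot: [3.141, -0.002, 0.172]
contact_force: [-0.4, 2.5, 6.0]
width: 0.0137
grip_force: 59.8
```

```bash
python3 -m creep '[{"translation":[0,-0.01,0],"rotation":[0,0,0]},{"translation":[0,-0.025,0],"rotation":[0,0,0]},{"translation":[0,-0.04,0],"rotation":[0,0,0]},{"translation":[0,-0.05,0],"rotation":[0,0,0]},{"translation":[0,-0.06,0],"rotation":[0,0,0]}]'; python3 -m creep '[{"translation":[0,-0.015,0],"rotation":[0,0,0]},{"translation":[0,-0.03,0],"rotation":[0,0,0]},{"translation":[0,-0.045,0],"rotation":[0,0,0]},{"translation":[0,-0.055,0],"rotation":[0,0,0]},{"translation":[0,-0.06,0],"rotation":[0,0,0]}]'
```

```text
clock: 12.58
eef_pos: [0.4762, -0.0529, 0.0575]
eef_rot: [3.136, -0.002, 0.173]
contact_force: [-2.7, -10.1, 4.6]
width: 0.0133
grip_force: 59.7
clock: 13.2
eef_pos: [0.4654, 0.0072, 0.0575]
eef_rot: [3.137, -0.001, 0.173]
contact_force: [-4.5, -8.2, 7.7]
width: 0.0132
grip_force: 60.2
```

```bash
python3 -m creep '[{"translation":[0,-0.004,0],"rotation":[0,0,0]},{"translation":[0,-0.008,0],"rotation":[0,0,0]},{"translation":[0,-0.012,0],"rotation":[0,0,0]},{"translation":[0,-0.016,0],"rotation":[0,0,0]},{"translation":[0,-0.019,0],"rotation":[0,0,0]}]'; python3 -m creep '[{"translation":[0,-0.002,0],"rotation":[0,0,0]},{"translation":[0,-0.003,0],"rotation":[0,0,0]},{"translation":[0,-0.003,0],"rotation":[0,0,0]}]'
```

```text
clock: 13.82
eef_pos: [0.462, 0.0261, 0.0575]
eef_rot: [3.139, 0.0, 0.173]
contact_force: [-4.2, -5.7, 9.3]
width: 0.0133
grip_force: 60.6
clock: 14.2
eef_pos: [0.4614, 0.0297, 0.0575]
eef_rot: [3.14, -0.0, 0.173]
contact_force: [-5.6, -1.4, 9.2]
width: 0.0133
grip_force: 60.7
```

```bash
for i in 1 2; do python3 - <<'E'
from h import *
s=manip.read_state();d=(np.array(s['eef_pos'])[:2]-[.4863,-.1096]);u=np.array([-np.sin(.175),np.cos(.175)])
print('travel',d@u,'push',-np.array(s['contact_force'])[:2]@u)
p=camera('wrist')
E
done
```

```text
travel 0.1414636234907417 push 0.4460864042662524
travel 0.14147976635715206 push 0.6593718936119319
```

```bash
for k in 1 2 3; do python3 -m creep '[{"translation":[0,-0.001,0],"rotation":[0,0,0]},{"translation":[0,-0.002,0],"rotation":[0,0,0]},{"translation":[0,-0.002,0],"rotation":[0,0,0]}]' | egrep 'eef_pos|force'; done
```

```text
eef_pos: [0.461, 0.0316, 0.0575]
contact_force: [-6.2, -1.5, 10.2]
grip_force: 60.8
eef_pos: [0.4607, 0.0337, 0.0575]
contact_force: [-4.8, -2.0, 8.6]
grip_force: 60.8
eef_pos: [0.4602, 0.0361, 0.0575]
contact_force: [-5.2, 1.3, 10.3]
grip_force: 60.9
```

```bash
for k in 1 2 3 4; do python3 -m creep '[{"translation":[0,-0.001,0],"rotation":[0,0,0]},{"translation":[0,-0.001,0],"rotation":[0,0,0]}]' | egrep 'eef_pos|t_force'; done
```

```text
eef_pos: [0.4601, 0.0369, 0.0575]
contact_force: [-5.6, -0.2, 10.5]
eef_pos: [0.4599, 0.0381, 0.0575]
contact_force: [-5.8, 0.9, 10.1]
eef_pos: [0.4597, 0.0392, 0.0575]
contact_force: [-5.6, 0.5, 10.1]
eef_pos: [0.4595, 0.0403, 0.0575]
contact_force: [-5.1, 1.1, 10.2]
```

```bash
for k in 1 2 3; do python3 -m creep '[{"translation":[0,-0.001,0],"rotation":[0,0,0]},{"translation":[0,-0.001,0],"rotation":[0,0,0]}]' | egrep 'eef_pos|t_force'; done
python3 - <<'E'
from h import *
s=manip.read_state();p=camera('wrist');save(p,'w6.png');q=camera('side')
cr=cv2.resize(p['img'][0:250,200:420],None,fx=2.4,fy=2.4,interpolation=cv2.INTER_CUBIC)
cv2.imwrite('pics/c6.png',cr[:,:,::-1])
E
```

```text
eef_pos: [0.4595, 0.0404, 0.0575]
contact_force: [-4.8, -2.3, 8.8]
eef_pos: [0.4595, 0.0405, 0.0575]
contact_force: [-5.4, -7.3, 8.9]
eef_pos: [0.4595, 0.0406, 0.0575]
contact_force: [-4.2, -11.1, 8.7]
```

View pics/c6.png

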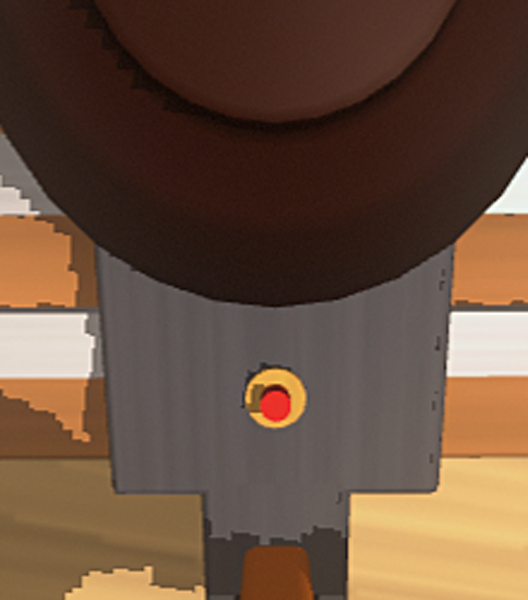

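The carriage stopped at y 0.0404 while the push rose to about 11 N over 3 mm of command, so the ball is in the notch. The pin sits low in its socket at crop (275,403). I'll take the push off.

```bash
for k in 1 2 3; do python3 -m creep '[{"translation":[0,0.001,0],"rotation":[0,0,0]},{"translation":[0,0.001,0],"rotation":[0,0,0]}]' | egrep 'eef_pos|force'; done
```

```text
eef_pos: [0.4595, 0.0405, 0.0575]
contact_force: [-5.2, -6.5, 8.7]
grip_force: 60.5
eef_pos: [0.4594, 0.0405, 0.0575]
contact_force: [-4.9, -2.8, 10.0]
grip_force: 60.7
eef_pos: [0.4595, 0.0402, 0.0575]
contact_force: [-6.2, 0.9, 11.1]
grip_force: 60.9
```

```bash
python3 -m creep '[{"translation":[0,-0.0005,0],"rotation":[0,0,0]},{"translation":[0,-0.0005,0],"rotation":[0,0,0]},{"translation":[0,-0.0005,0],"rotation":[0,0,0]},{"translation":[0,-0.0005,0],"rotation":[0,0,0]}]'
python3 - <<'E'
from h import *
p=camera('side');save(p,'s7.png')
E
```

```text
clock: 18.52
eef_pos: [0.4595, 0.0402, 0.0575]
eef_rot: [3.14, 0.0, 0.173]
contact_force: [-5.8, -1.6, 9.9]
width: 0.0127
grip_force: 60.8
```

View pics/s7.png

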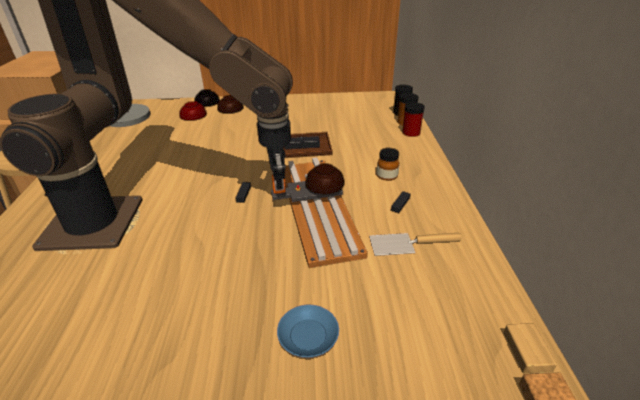

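The side view shows the stone in the tray, the carriage in its notch with the grip held, and the dish, jar and spatula where they were.

```bash
python3 -c "
from bench import manip
print(manip.hand_in())"
```

```text
the job is handed in; nothing more can be done
None
```

The whetstone lies flat in the tray, the carriage is clicked into its notch with the grip still held, the dish, jar and spatula were not touched, and the job is handed in at about 18.6 s (no verdict came back).

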